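# Find the loaded objective case by weight and hold it ready

## Robot

A 6-joint arm with a two-finger parallel gripper is mounted at the origin on the work surface. World frame = base frame: x ahead of the robot, y to its left, z up, the work surface at z = 0. Lengths are in m, angles in rad, forces in N, time in s.
With the tool pointing down it reaches from about 0.3 to 0.875 m from the base axis. Payload 6.4 kg.
Tool frame: the origin (TCP) lies midway between the tips of the shut fingers; the grasp point (between the pads) lies 19 mm behind it (ctrl.hold_point_z is the distance from the TCP to the grasp point, in m); z points along the fingers, y is the line along which they close (so a half turn about z gives the same grasp; the last joint's range is limited). The gripper opens to 85 mm and grips with 20 to 120 N. Pads are 22 mm wide; open, the fingers measure 114 mm over their backs; the gripper's body (76 mm by 85 mm) begins 54 mm behind the grasp point. The pads swing forward as they close: fully open they stand 13 mm farther back than shut.
Start: joints at [-1.418, 0.181, 1.607, -0, 1.354, -0.206], TCP at [0.202, -0.538, 0.231] pointing down, gripper open.
Joint ranges: [-2.99, 2.99], [-0.89, 2.07], [0.3, 2.58], [-1.14, 4.28], [0, 2.63], [-3.12, 3.12]. Speed limits (rad/s): [2.57, 2.57, 3.01, 3.14, 3.14, 3.14].

## Interface

Orientations are given as a unit quaternion [w, x, y, z].
In Python, from bench import ctrl gives the robot as it stands.
- The arm moves only by the tool carry_out, never from a script. Its argument "plan" is text: rows parted by semicolons, each of 6 numbers parted by spaces: the shift along the tool's x, y, z as a fraction of full scale, then the turn, a rotation vector about the tool's x, y, z as a fraction of full scale. A call has exactly 8 rows; each row shifts and turns the commanded pose from where the row before left it, along the tool's axes as they then stand; what a row does not reach is not made up. Full scale, the value 1, is 40 mm for a shift and 0.1 rad for a turn. A row lasts 1/12 s, in which the tool goes at most 41.7 mm and 7.16 degrees, less where a joint would pass 70% of its speed; a pose out of reach is approached as far as the arm can. A call with a number of a shift or a turn outside -1 to 1 is refused whole. A call with a gripper value outside its range is refused whole. "claw" is the gripper's target within -1 to 1 (shut at 1, half-way at 0, fully open at -1), set as the call begins (left out, the last holds). The fingers move at their own pace and stop on an object; the grip force is fixed at half the most. Time passes only in rows, so rows that do not move let the fingers close, or fill a call up. It gives the time, the measured TCP pose, the force, the opening and the grip force at its end, in the units of the state.
- ctrl.get_obs(): the state, without advancing time (a new reading comes with each control period).
- ctrl.camera(name): name is "scene" or "side" or "wrist"; returns a dict with "pixels" (420x560x3 uint8, red, green, blue), "mtx" (3x3 intrinsics, pixels), "R" (3x3) and "t" (3): a world point X has camera coordinates R X + t. Camera axes: x right, y down, z forward; pixel columns grow to the right and rows downward; lengths in m; the calibration is good to about 2 mm. A picture is of the moment at which its call begins. There is no depth.
- ctrl.hand_in(): hands the job in; it is judged then, once.
The state is a dict: "time_s": time; "q": joint angles; "dq": joint speeds; "joint_efforts": joint torques, N m; "eef_pos": TCP position; "eef_rot": TCP orientation; "wrist_force": force on the tool from outside, world axes, zero at the start; "torque": the same for the moment, N m; "opening": opening from 0.0 (shut) to 1.0 (fully open); "grasp_force": force on a finger pad.
Only numpy, scipy, OpenCV 4.12 (cv2) and the standard library are available. Lean on these libraries where they do the work, as an engineer would, in place of code of your own. Each camera call takes 0.05 s, during which the arm holds its last target. There are 200 camera calls.

## Task

Two look-alike objective cases stand on the table, and only one still has its objective in it: lift them in turn to feel which is the heavier. Set the lighter, empty case upright in the open top drawer of the cabinet, standing on the drawer floor and let go; then pick up the heavier one and finish holding it in the gripper, upright and still, about 15 cm above the blue lens mat. Keep both cases upright throughout, set them down rather than drop them, and leave the other things where they are.

Things in the scene. Friction and masses are not known exactly. Their poses are not given: they have to be found in the camera images.
- case_a_mid (a point): one of two look-alike round objective cases standing on the table, black with a grey knurled cap and green dot: 44 mm across, 76 mm tall, rigid. Point: its centre, 38 mm above its foot; z is its upright axis. Which one is loaded changes from start to start; the loaded one is at least 0.15 kg heavier than the other, both are under 0.5 kg
- case_b_mid (a point): one of two look-alike round objective cases standing on the table, black with a grey knurled cap and green dot: 44 mm across, 76 mm tall, rigid. Point: its centre, 38 mm above its foot; z is its upright axis. Which one is loaded changes from start to start; the loaded one is at least 0.15 kg heavier than the other, both are under 0.5 kg
- drawer_mid (a point): point on the open top drawer's floor (93 mm above the table), midway across, 65 mm behind the inside of its front wall; x points level into the cabinet, y left as one faces it, z up. Inside 244 mm wide, walls 53 mm and front panel 64 mm above the floor; open from above from x = -65 mm to the cabinet's front edge at x = 75 to 105 mm. Slide box at y < -20 mm, the left part is empty
- cabinet: grey steel table-top cabinet, fixed, 270 mm deep (x), 280 mm wide (y), 170 mm tall (its top 77 mm above the upper drawer's floor), two white-fronted drawers, the lower one shut, the upper one pulled out and stiff to slide (4 N); origin at the foot of its front face, midway across; the front faces its own -x
- mat_mid (a point): centre of the top of the flat blue lens mat, fixed on the table: 150 mm (its x) by 130 mm (its y), 4 mm thick, z up
- mat: the same mat; origin at the centre of its underside
- slide_box: blue flat slide box lying in the right part of the open drawer, 86 x 80 x 36 mm, origin under its centre; bystander
- camera: white and black microscope camera with a short lens, about 118 x 76 x 68 mm, origin under it; bystander
- filter_cube: black filter cube with amber and green glass, 42 x 34 x 42 mm, origin under its centre; bystander
- oil_bottle: small amber oil bottle with black cap, 28 mm across, 62 mm tall, origin under its centre; bystander
- eyepiece: black eyepiece standing on its white dust cap, 34 mm across, 53 mm tall, origin under its centre; bystander
- dish: clear plastic dish with lid, 63 mm across, 15 mm tall, origin under its centre; bystander
- driver: red-handled screwdriver lying flat, 150 mm long, origin under its middle; bystander

How it is judged:
On the way, in this order (a step that is already met when the one before it is completed fails the run):
1. the lighter, empty case stands upright on the floor of the open drawer, let go (((x of case_a_mid in the frame of drawer_mid between -0.065 and 0.18 m and y of case_a_mid in the frame of drawer_mid between -0.122 and 0.122 m and z of case_a_mid in the frame of drawer_mid between 0.03 and 0.046 m and angle between case_a_mid's own z axis and vertical below 0.15 rad and linear speed of case_a below 0.03 m/s and contact force between case_a and the fingers below 0.05 N and contact force between case_a and cabinet below 1.7 N) or (x of case_b_mid in the frame of drawer_mid between -0.065 and 0.18 m and y of case_b_mid in the frame of drawer_mid between -0.122 and 0.122 m and z of case_b_mid in the frame of drawer_mid between 0.03 and 0.046 m and angle between case_b_mid's own z axis and vertical below 0.15 rad and linear speed of case_b below 0.03 m/s and contact force between case_b and the fingers below 0.05 N and contact force between case_b and cabinet below 1.7 N))), for 0.2 s.
2. then the heavier case is held up in the gripper over the mat (((x of case_b_mid in the frame of mat_mid between -0.075 and 0.075 m and y of case_b_mid in the frame of mat_mid between -0.065 and 0.065 m and height (world z) of case_b_mid between 0.11 and 0.25 m and angle between case_b_mid's own z axis and vertical below 0.26 rad and linear speed of case_b below 0.03 m/s and contact force between case_b and the fingers above 1 N and contact force between case_b and mat below 0.05 N and contact force between case_b and cabinet below 0.05 N) or (x of case_a_mid in the frame of mat_mid between -0.075 and 0.075 m and y of case_a_mid in the frame of mat_mid between -0.065 and 0.065 m and height (world z) of case_a_mid between 0.11 and 0.25 m and angle between case_a_mid's own z axis and vertical below 0.26 rad and linear speed of case_a below 0.03 m/s and contact force between case_a and the fingers above 1 N and contact force between case_a and mat below 0.05 N and contact force between case_a and cabinet below 0.05 N))), for 0.2 s.
At the end, for the whole second after the job is handed in: The empty (lighter) case stands let go and at rest on the floor of the top drawer, upright within 9 degrees; the loaded (heavier) case is held by the gripper alone, still, upright within 15 degrees, its centre above the mat (within the mat's outline) and 11 to 25 cm above the table (((x of case_a_mid in the frame of drawer_mid between -0.065 and 0.18 m and y of case_a_mid in the frame of drawer_mid between -0.122 and 0.122 m and z of case_a_mid in the frame of drawer_mid between 0.03 and 0.046 m and angle between case_a_mid's own z axis and vertical below 0.15 rad and linear speed of each of case_a, case_b below 0.03 m/s and contact force between case_a and the fingers below 0.05 N and contact force between case_a and cabinet below 1.7 N and x of case_b_mid in the frame of mat_mid between -0.075 and 0.075 m and y of case_b_mid in the frame of mat_mid between -0.065 and 0.065 m and height (world z) of case_b_mid between 0.11 and 0.25 m and angle between case_b_mid's own z axis and vertical below 0.26 rad and contact force between case_b and the fingers above 1 N and contact force between case_b and mat below 0.05 N and contact force between case_b and cabinet below 0.05 N) or (x of case_b_mid in the frame of drawer_mid between -0.065 and 0.18 m and y of case_b_mid in the frame of drawer_mid between -0.122 and 0.122 m and z of case_b_mid in the frame of drawer_mid between 0.03 and 0.046 m and angle between case_b_mid's own z axis and vertical below 0.15 rad and linear speed of each of case_b, case_a below 0.03 m/s and contact force between case_b and the fingers below 0.05 N and contact force between case_b and cabinet below 1.7 N and x of case_a_mid in the frame of mat_mid between -0.075 and 0.075 m and y of case_a_mid in the frame of mat_mid between -0.065 and 0.065 m and height (world z) of case_a_mid between 0.11 and 0.25 m and angle between case_a_mid's own z axis and vertical below 0.26 rad and contact force between case_a and the fingers above 1 N and contact force between case_a and mat below 0.05 N and contact force between case_a and cabinet below 0.05 N))); the arm keeps its last pose, push and grip.
It fails at once if a case is tipped over (more than 35 degrees) (angle between any of case_a_mid, case_b_mid's own z axis and vertical above 0.6 rad).
It fails at once if a case is dropped (falls free from more than about 2 cm) ((contact force between case_a and the fingers below 0.01 N and linear speed of case_a above 0.65 m/s) or (contact force between case_b and the fingers below 0.01 N and linear speed of case_b above 0.65 m/s)).
It fails at once if one of the other loose things is moved by more than 3 cm (distance of any of slide_box, camera, filter_cube, oil_bottle, eyepiece, dish, driver from where it was at the start of the episode above 0.03 m).
It also fails if it takes over 72 s, if anything falls off the work surface, if the arm or the gripper's body presses on something with over 40 N, if the wrist force passes 120 N, or if a joint passes its speed limit or range.

## Working session

There is one attempt and no reset: what is moved stays moved. The work goes in short steps, Python scripts to look and compute and a tool call to move; the robot and the scene stay as the last step left them, time stands still between calls to the robot, and variables do not carry over. Pictures are saved under pics/ and viewed, at most 10 in all, crops included, and the job is handed in when it is done.

Besides the shell and the picture viewer there is one more tool, called after "Call:" in YAML: its name, and indented under it one key for each argument. carry_out: Moves the arm, as the interface text tells. Shift numbers are shares of 40 mm and turn numbers shares of 0.1 rad, none past 1 either way. Its arguments: {"type":"object","properties":{"plan":{"type":"string"},"claw":{"type":"number"}},"required":["plan"]}

```bash
mkdir -p pics; python3 - <<'E'
from bench import ctrl
import cv2,numpy as np
o=ctrl.get_obs()
print({k:np.round(v,3) for k,v in o.items()})
for n in("scene","side"):
    c=ctrl.camera(n);cv2.imwrite(f"pics/{n}0.png",c["pixels"][:,:,::-1]);np.savez(f"{n}0.npz",**c)
    print(n,-c["R"].T@c["t"],c["R"][2])
E
```

```text
{'time_s': np.float64(0.0), 'q': array([-1.418,  0.182,  1.608,  0.   ,  1.354, -0.206]), 'dq': array([-0.   , -0.003, -0.001,  0.002, -0.   , -0.001]), 'joint_efforts': array([-1.0000e-03, -4.4487e+01, -3.5134e+01, -0.0000e+00,  9.0000e-03,
       -0.0000e+00]), 'eef_pos': array([ 0.202, -0.538,  0.23 ]), 'eef_rot': array([-0.001,  0.984,  0.178,  0.   ]), 'wrist_force': array([ 0.022, -0.344,  0.01 ]), 'torque': array([-0.016,  0.058,  0.015]), 'grasp_force': np.float64(0.0), 'opening': np.float64(0.998)}
scene [ 0.92799288 -0.41659051  1.05035241] [-0.31873815  0.40807049 -0.85550246]
side [-0.03607028  0.64951986  0.86955871] [ 0.51050147 -0.53774874 -0.67098028]
```

View pics/scene0.png

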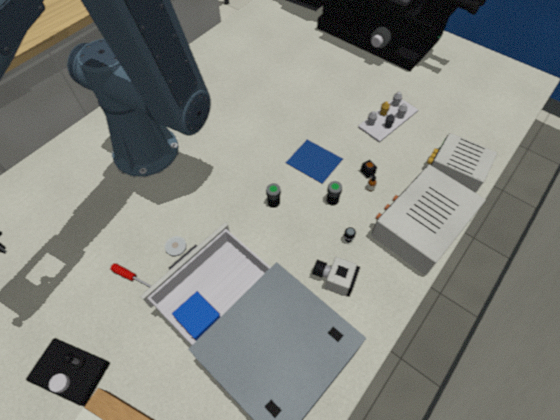

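View pics/side0.png

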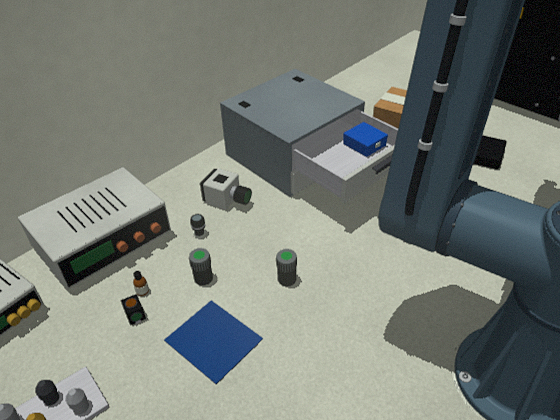

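The scene view shows the cases' green dots near (274,188) and (334,186), the mat at (314,161), the drawer with its front panel from (148,298) to (227,230), and the slide box at (196,315). The side view shows the dots at (201,256) and (287,253), with the mat at (213,341).

```bash
cat > h.py <<'E'
import numpy as np,cv2
def ray(c,u,v,z):
    p=-c["R"].T@c["t"]; d=c["R"].T@np.linalg.inv(c["mtx"])@np.array([u,v,1.]); return p+d*(z-p[2])/d[2]
def blobs(c,lo,hi,amin):
    h=cv2.cvtColor(np.ascontiguousarray(c["pixels"]),cv2.COLOR_RGB2HSV); m=cv2.inRange(h,lo,hi)
    n,_,s,ce=cv2.connectedComponentsWithStats(m); 
    return [(int(s[i][4]),ce[i]) for i in range(1,n) if s[i][4]>=amin]
E
python3 - <<'E'
from h import *
for n in("scene","side"):
    c=np.load(n+"0.npz")
    print(n)
    for a,p in blobs(c,(50,120,70),(80,255,255),25): print("green",a,p.round(),ray(c,*p,.076).round(3))
    for a,p in blobs(c,(105,150,60),(125,255,255),300): print("blue",a,p.round(),ray(c,*p,.004).round(3),ray(c,*p,.129).round(3))
c=np.load("scene0.npz")
for nm,u,v,z in [("cabtop near",278,265,.17),("cabtop far",192,350,.17),("cab back r",364,338,.17),("panel L",227,229,.157),("panel R",147,298,.157),("dish",176,245,.015),("driver",125,272,.01),("cam",340,275,.04),("eyep",349,232,.05),("cube",369,168,.04)]:
    print(nm,ray(c,u,v,z).round(3))
c=np.load("side0.npz")
for nm,u,v,z in [("cab near L",293,150,.17),("cab right",365,102,.17),("panel L",347,178,.157),("cabbackL",222,103,.17)]:
    print(nm,ray(c,u,v,z).round(3))
from scipy.spatial.transform import Rotation as R
from bench import ctrl
q=ctrl.get_obs()["eef_rot"];print(R.from_quat(q,scalar_first=True).as_matrix().round(3))
c=np.load("scene0.npz")
cv2.imwrite("pics/drawer.png",cv2.resize(c["pixels"][210:380,100:380,::-1],None,fx=2.8,fy=2.8,interpolation=cv2.INTER_CUBIC))
E
```

```text
scene
green 32 [335. 186.] [0.621 0.225 0.076]
green 33 [273. 188.] [0.48  0.103 0.076]
blue 5043 [515.  30.] [0.744 1.43  0.004] [0.766 1.21  0.129]
blue 1184 [314. 161.] [0.485 0.314 0.004] [0.538 0.226 0.129]
blue 1163 [196. 315.] [ 0.544 -0.308  0.004] [ 0.59  -0.321  0.129]
side
green 65 [199. 255.] [0.62  0.227 0.076]
green 66 [286. 255.] [0.48  0.105 0.076]
blue 950 [364. 138.] [ 0.675 -0.453  0.004] [ 0.572 -0.294  0.129]
blue 4077 [213. 341.] [0.478 0.323 0.004] [0.404 0.37  0.129]
cabtop near [ 0.674 -0.115  0.17 ]
cabtop far [ 0.653 -0.385  0.17 ]
cab back r [ 0.93  -0.135  0.17 ]
panel L [ 0.504 -0.113  0.157]
panel R [ 0.482 -0.365  0.157]
dish [ 0.356 -0.196  0.015]
driver [ 0.302 -0.344  0.01 ]
cam [0.789 0.01  0.04 ]
eyep [0.736 0.132 0.05 ]
cube [0.656 0.374 0.04 ]
cab near L [ 0.636 -0.092  0.17 ]
cab right [ 0.639 -0.382  0.17 ]
panel L [ 0.485 -0.104  0.157]
cabbackL [ 0.925 -0.13   0.17 ]
[[ 0.936  0.351 -0.   ]
 [ 0.351 -0.936  0.002]
 [ 0.    -0.002 -1.   ]]
```

View pics/drawer.png

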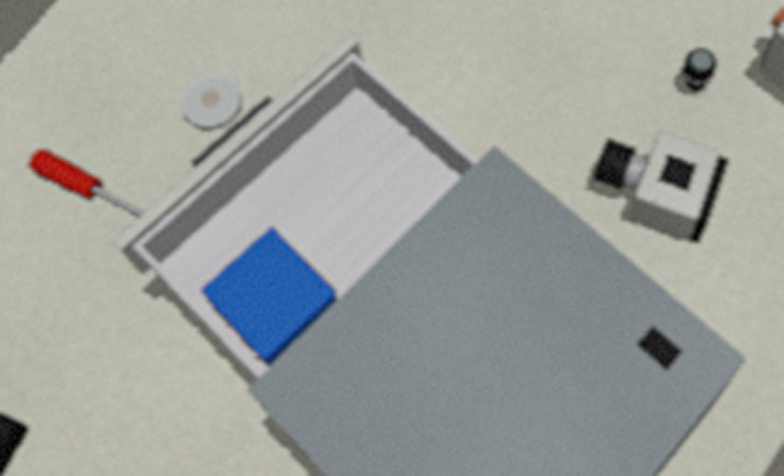

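Call:
carry_out:
  plan: "0.7 -0.72 0 0 0 0;0.7 -0.72 0 0 0 0;0.7 -0.72 0 0 0 0;0.7 -0.72 0 0 0 0;0.7 -0.72 0 0 0 0;0.7 -0.72 0 0 0 0;0.7 -0.72 0 0 0 0;0.7 -0.72 0 0 0 0"
  claw: -1

```text
time_s: 0.77
eef_pos: [0.3309, -0.242, 0.231]
eef_rot: [-0.0, 0.984, 0.178, 0.0]
wrist_force: [1.8, 0.3, -0.5]
opening: 1.002
grasp_force: 0.0
```

```bash
python3 - <<'E'
from h import *
from bench import ctrl
c=ctrl.camera("wrist");np.savez("w1.npz",**c);cv2.imwrite("pics/w1.png",c["pixels"][:,:,::-1])
s=np.load("scene0.npz")
for nm,u,v,z in [("floorFL",227.5,242,.093),("floorFR",159,303.6,.093),("wall top L at cab",269,268,.146),("wall top R at cab",193,343,.146),("inner top FL",227,231,.157),("inner top FR",152,297,.157)]: print(nm,ray(s,u,v,z).round(3))
E
```

```text
floorFL [ 0.502 -0.12   0.093]
floorFR [ 0.484 -0.353  0.093]
wall top L at cab [ 0.655 -0.127  0.146]
wall top R at cab [ 0.636 -0.372  0.146]
inner top FL [ 0.508 -0.117  0.157]
inner top FR [ 0.489 -0.356  0.157]
```

View pics/w1.png

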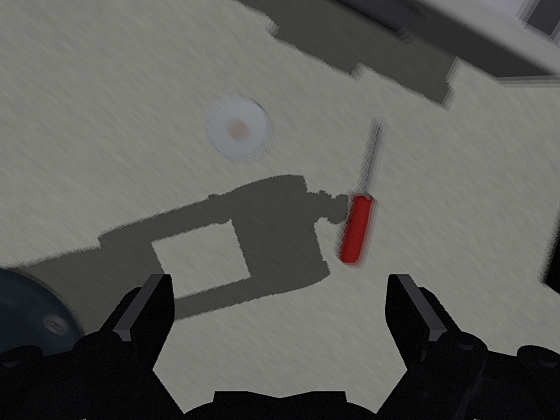

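The wrist view shows only the dish (238,128) and the driver (360,210), both well below the path. I'm continuing to the near case.

Call:
carry_out:
  plan: "0.7 -0.72 0 0 0 0;0.7 -0.72 0 0 0 0;0.7 -0.72 0 0 0 0;0.7 -0.72 0 0 0 0;0.7 -0.72 0 0 0 0;0.7 -0.72 0 0 0 0;0.7 -0.72 0 0 0 0;0.7 -0.72 0 0 0 0"

```text
time_s: 1.48
eef_pos: [0.4599, 0.0523, 0.2312]
eef_rot: [0.0, 0.984, 0.179, 0.0]
wrist_force: [1.0, -1.4, 0.7]
opening: 1.005
grasp_force: 0.0
```

Call:
carry_out:
  plan: "0.46 -0.5 0 0 0 0;0.46 -0.5 0 0 0 0;0 0 0.5 0 0 0;0 0 0.5 0 0 0;0 0 0 0 0 0;0 0 0 0 0 0;0 0 0 0 0 0;0 0 0 0 0 0"

```text
time_s: 2.15
eef_pos: [0.4808, 0.1003, 0.1926]
eef_rot: [0.0, 0.984, 0.178, 0.001]
wrist_force: [0.5, -0.1, -0.2]
opening: 0.999
grasp_force: 0.0
```

```bash
python3 - <<'E'
from h import *
from bench import ctrl
from scipy.spatial.transform import Rotation as R
c=ctrl.camera("wrist");np.savez("w2.npz",**c);cv2.imwrite("pics/w2.png",c["pixels"][:,:,::-1])
o=ctrl.get_obs();M=R.from_quat(o["eef_rot"],scalar_first=True).as_matrix()
print(o["eef_pos"].round(4),o["wrist_force"].round(2))
for a,p in blobs(c,(50,100,50),(80,255,255),40):
    X=ray(c,*p,.076);print(a,p.round(),X.round(4),"tool units",(M.T@(X-o["eef_pos"])/.04).round(2))
E
```

```text
[0.4809 0.1004 0.1927] [ 0.05  0.13 -1.  ]
383 [272. 193.] [0.4844 0.1063 0.076 ] tool units [ 0.13 -0.11  2.92]
```

Call:
carry_out:
  plan: "0.1 -0.1 0.6 0 0 0;0 0 0.8 0 0 0;0 0 0.8 0 0 0;0 0 0.8 0 0 0;0 0 0.7 0 0 0;0 0 0.45 0 0 0;0 0 0 0 0 0;0 0 0 0 0 0"

```text
time_s: 2.87
eef_pos: [0.4824, 0.1057, 0.0255]
eef_rot: [-0.0, 0.984, 0.178, -0.0]
wrist_force: [0.0, -0.2, 0.1]
opening: 0.999
grasp_force: 0.0
```

Call:
carry_out:
  plan: "0 0 0 0 0 0;0 0 0 0 0 0;0 0 0 0 0 0;0 0 0 0 0 0;0 0 0 0 0 0;0 0 0 0 0 0;0 0 0 0 0 0;0 0 0 0 0 0"
  claw: 1

```text
time_s: 3.53
eef_pos: [0.4838, 0.1059, 0.0271]
eef_rot: [0.0, 0.984, 0.179, 0.001]
wrist_force: [-1.3, 0.3, 7.8]
opening: 0.508
grasp_force: 60.6
```

Call:
carry_out:
  plan: "0 0 -0.3 0 0 0;0 0 -0.4 0 0 0;0 0 -0.4 0 0 0;0 0 -0.3 0 0 0;0 0 0 0 0 0;0 0 0 0 0 0;0 0 0 0 0 0;0 0 0 0 0 0"

```text
time_s: 4.2
eef_pos: [0.4815, 0.1059, 0.0804]
eef_rot: [-0.0, 0.984, 0.178, -0.001]
wrist_force: [0.2, -0.5, -0.8]
opening: 0.506
grasp_force: 60.9
```

Call:
carry_out:
  plan: "0 0 0 0 0 0;0 0 0 0 0 0;0 0 0 0 0 0;0 0 0 0 0 0;0 0 0 0 0 0;0 0 0 0 0 0;0 0 0 0 0 0;0 0 0 0 0 0"

```text
time_s: 4.87
eef_pos: [0.4824, 0.1059, 0.0813]
eef_rot: [-0.0, 0.984, 0.178, 0.0]
wrist_force: [-0.6, -0.4, -1.4]
opening: 0.504
grasp_force: 60.9
```

```bash
python3 - <<'E'
from bench import ctrl
o=ctrl.get_obs()
for i in range(4): ctrl.camera("scene"); print(ctrl.get_obs()["wrist_force"].round(2))
print(ctrl.get_obs()["joint_efforts"].round(2))
E
```

```text
[ 0.01 -0.95 -0.12]
[ 0.43  0.87 -0.57]
[-0.46 -0.   -0.29]
[ 1.19 -0.3  -1.44]
[  0.   -39.18 -28.89  -0.     0.     0.  ]
```

Call:
carry_out:
  plan: "0 0 0.4 0 0 0;0 0 0.4 0 0 0;0 0 0.3 0 0 0;0 0 0.2 0 0 0;0 0 0.08 0 0 0;0 0 0 0 0 0;0 0 0 0 0 0;0 0 0 0 0 0"

```text
time_s: 5.73
eef_pos: [0.4818, 0.106, 0.0271]
eef_rot: [-0.0, 0.984, 0.179, -0.001]
wrist_force: [-7.3, -1.2, 13.3]
opening: 0.505
grasp_force: 62.1
```

Call:
carry_out:
  plan: "0 0 0 0 0 0;0 0 0 0 0 0;0 0 0 0 0 0;0 0 0 0 0 0;0 0 0 0 0 0;0 0 0 0 0 0;0 0 0 0 0 0;0 0 0 0 0 0"
  claw: -1

```text
time_s: 6.4
eef_pos: [0.4823, 0.1059, 0.026]
eef_rot: [-0.0, 0.984, 0.178, -0.0]
wrist_force: [-0.4, -0.1, -0.7]
opening: 1.001
grasp_force: 0.0
```

Call:
carry_out:
  plan: "0 0 -0.5 0 0 0;0 0 -0.9 0 0 0;0 0 -0.9 0 0 0;0 0 -0.9 0 0 0;0 0 -0.8 0 0 0;0.8 -0.3 0 0 0 0;0.9 -0.3 0 0 0 0;0.9 -0.3 0 0 0 0"

```text
time_s: 7.07
eef_pos: [0.5687, 0.1769, 0.1879]
eef_rot: [0.0, 0.984, 0.178, 0.002]
wrist_force: [1.0, -0.3, 0.4]
opening: 0.999
grasp_force: 0.0
```

Call:
carry_out:
  plan: "0.8 -0.35 0 0 0 0;0.8 -0.35 0 0 0 0;0 0 0 0 0 0;0 0 0 0 0 0;0 0 0 0 0 0;0 0 0 0 0 0;0 0 0 0 0 0;0 0 0 0 0 0"

```text
time_s: 7.73
eef_pos: [0.6169, 0.2242, 0.1867]
eef_rot: [0.0, 0.984, 0.178, 0.0]
wrist_force: [-0.8, 0.1, -0.2]
opening: 0.997
grasp_force: 0.0
```

```bash
cat > near.py <<'E'
from h import *
from bench import ctrl
from scipy.spatial.transform import Rotation as R
import sys
c=ctrl.camera("wrist");cv2.imwrite(sys.argv[1],c["pixels"][:,:,::-1])
o=ctrl.get_obs();M=R.from_quat(o["eef_rot"],scalar_first=True).as_matrix()
print(o["eef_pos"].round(4),o["wrist_force"].round(2))
for a,p in blobs(c,(50,100,50),(80,255,255),40):
    X=ray(c,*p,.076);print(a,p.round(),X.round(4),"tool units",(M.T@(X-o["eef_pos"])/.04).round(2))
E
python3 near.py pics/w3.png
```

```text
[0.617  0.2242 0.1867] [-0.14 -0.14  0.32]
782 [278. 196.] [0.621  0.2257 0.076 ] tool units [ 0.1  -0.    2.77]
421 [354. 391.] [0.4795 0.1034 0.076 ] tool units [-4.28  1.62  2.77]
```

Call:
carry_out:
  plan: "0.1 0 0.6 0 0 0;0 0 0.8 0 0 0;0 0 0.8 0 0 0;0 0 0.8 0 0 0;0 0 0.7 0 0 0;0 0 0.32 0 0 0;0 0 0 0 0 0;0 0 0 0 0 0"

```text
time_s: 8.45
eef_pos: [0.621, 0.2261, 0.0257]
eef_rot: [-0.0, 0.984, 0.178, -0.0]
wrist_force: [0.7, 0.3, -0.2]
opening: 1.002
grasp_force: 0.0
```

Call:
carry_out:
  plan: "0 0 0 0 0 0;0 0 0 0 0 0;0 0 0 0 0 0;0 0 0 0 0 0;0 0 0 0 0 0;0 0 0 0 0 0;0 0 0 0 0 0;0 0 0 0 0 0"
  claw: 1

```text
time_s: 9.12
eef_pos: [0.6223, 0.2266, 0.0274]
eef_rot: [0.0, 0.984, 0.179, 0.002]
wrist_force: [-1.1, -0.3, 6.1]
opening: 0.502
grasp_force: 62.1
```

Call:
carry_out:
  plan: "0 0 -0.3 0 0 0;0 0 -0.4 0 0 0;0 0 -0.4 0 0 0;0 0 -0.3 0 0 0;0 0 0 0 0 0;0 0 0 0 0 0;0 0 0 0 0 0;0 0 0 0 0 0"

```text
time_s: 9.78
eef_pos: [0.6198, 0.226, 0.0798]
eef_rot: [-0.0, 0.984, 0.178, -0.001]
wrist_force: [-0.3, -0.3, -4.3]
opening: 0.506
grasp_force: 61.6
```

```bash
python3 - <<'E'
from bench import ctrl
for i in range(8): ctrl.camera("scene"); print(ctrl.get_obs()["wrist_force"].round(2))
E
```

```text
[-0.69 -0.02 -3.84]
[-0.69  0.08 -3.8 ]
[ 0.29 -0.43 -2.81]
[-0.29 -0.25 -3.34]
[-0.58  0.54 -3.96]
[ 0.26 -0.38 -3.7 ]
[ 0.43  0.54 -3.2 ]
[ 0.71  0.08 -4.17]
```

The far case weighs about 3.6 N and the near one about 0.8 N, so the far one is the loaded one. I'll set it back down and fetch the near one.

Call:
carry_out:
  plan: "0 0 0.4 0 0 0;0 0 0.4 0 0 0;0 0 0.3 0 0 0;0 0 0.2 0 0 0;0 0 0.06 0 0 0;0 0 0 0 0 0;0 0 0 0 0 0;0 0 0 0 0 0"

```text
time_s: 10.85
eef_pos: [0.621, 0.2264, 0.0273]
eef_rot: [-0.0, 0.984, 0.178, 0.0]
wrist_force: [-2.4, 0.4, 1.8]
opening: 0.505
grasp_force: 62.6
```

Call:
carry_out:
  plan: "0 0 0 0 0 0;0 0 0 0 0 0;0 0 0 0 0 0;0 0 0 0 0 0;0 0 0 0 0 0;0 0 0 0 0 0;0 0 0 0 0 0;0 0 0 0 0 0"
  claw: -1

```text
time_s: 11.52
eef_pos: [0.6209, 0.2262, 0.0269]
eef_rot: [-0.0, 0.984, 0.178, 0.0]
wrist_force: [-0.2, 1.0, 0.7]
opening: 0.996
grasp_force: 0.0
```

Call:
carry_out:
  plan: "0 0 -0.5 0 0 0;0 0 -0.9 0 0 0;0 0 -0.9 0 0 0;0 0 -0.9 0 0 0;0 0 -0.8 0 0 0;-0.85 0.3 0 0 0 0;-0.9 0.3 0 0 0 0;-0.9 0.3 0 0 0 0"

```text
time_s: 12.18
eef_pos: [0.5337, 0.1548, 0.1876]
eef_rot: [0.0, 0.984, 0.179, 0.001]
wrist_force: [0.5, -0.8, 0.4]
opening: 1.003
grasp_force: 0.0
```

Call:
carry_out:
  plan: "-0.85 0.35 0 0 0 0;-0.8 0.34 0 0 0 0;0 0 0 0 0 0;0 0 0 0 0 0;0 0 0 0 0 0;0 0 0 0 0 0;0 0 0 0 0 0;0 0 0 0 0 0"

```text
time_s: 12.85
eef_pos: [0.4828, 0.1068, 0.1868]
eef_rot: [-0.0, 0.984, 0.179, -0.0]
wrist_force: [0.6, -0.4, 0.1]
opening: 1.001
grasp_force: 0.0
```

```bash
python3 near.py pics/w4.png
```

```text
[0.4826 0.1068 0.1867] [ 0.48 -0.37  0.18]
115 [281. 197.] [0.4865 0.1065 0.076 ] tool units [0.09 0.04 2.77]
```

Call:
carry_out:
  plan: "0.05 0 0.6 0 0 0;0 0 0.8 0 0 0;0 0 0.8 0 0 0;0 0 0.8 0 0 0;0 0 0.7 0 0 0;0 0 0.32 0 0 0;0 0 0 0 0 0;0 0 0 0 0 0"

```text
time_s: 13.57
eef_pos: [0.4837, 0.1072, 0.0255]
eef_rot: [-0.0, 0.984, 0.179, -0.001]
wrist_force: [-0.0, 0.1, 0.0]
opening: 1.0
grasp_force: 0.0
```

Call:
carry_out:
  plan: "0 0 0 0 0 0;0 0 0 0 0 0;0 0 0 0 0 0;0 0 0 0 0 0;0 0 0 0 0 0;0 0 0 0 0 0;0 0 0 0 0 0;0 0 0 0 0 0"
  claw: 1

```text
time_s: 14.23
eef_pos: [0.4853, 0.1071, 0.0276]
eef_rot: [0.0, 0.984, 0.178, 0.001]
wrist_force: [-1.1, 1.0, 5.4]
opening: 0.504
grasp_force: 61.7
```

Call:
carry_out:
  plan: "0 0 -0.4 0 0 0;0 0 -0.7 0 0 0;0 0 -0.8 0 0 0;0 0 -0.8 0 0 0;0 0 -0.8 0 0 0;0 0 -0.8 0 0 0;0 0 -0.5 0 0 0;0 0 0 0 0 0"

```text
time_s: 14.9
eef_pos: [0.4871, 0.107, 0.2241]
eef_rot: [0.001, 0.984, 0.179, 0.005]
wrist_force: [1.4, 0.4, -0.6]
opening: 0.506
grasp_force: 62.1
```

Call:
carry_out:
  plan: "-0.07 0.5 0 0 0 0;-0.07 0.8 0 0 0 0;-0.07 0.8 0 0 0 0;-0.07 0.8 0 0 0 0;-0.07 0.8 0 0 0 0;-0.07 0.8 0 0 0 0;-0.07 0.8 0 0 0 0;-0.07 0.8 0 0 0 0"

```text
time_s: 15.57
eef_pos: [0.5484, -0.1307, 0.2173]
eef_rot: [-0.0, 0.984, 0.178, -0.0]
wrist_force: [-0.7, 0.0, -0.8]
opening: 0.508
grasp_force: 62.2
```

Call:
carry_out:
  plan: "-0.05 0.8 0 0 0 0;-0.05 0.6 0 0 0 0;0 0.23 0 0 0 0;0 0 0 0 0 0;0 0 0 0 0 0;0 0 0 0 0 0;0 0 0 0 0 0;0 0 0 0 0 0"

```text
time_s: 16.23
eef_pos: [0.5678, -0.1904, 0.2182]
eef_rot: [-0.0, 0.984, 0.179, 0.0]
wrist_force: [0.5, -0.4, -0.9]
opening: 0.504
grasp_force: 62.2
```

```bash
python3 near.py pics/w5.png; python3 - <<'E'
from h import *
from bench import ctrl
c=ctrl.camera("scene");np.savez("s5.npz",**c)
# drawn marks: target foot and drawer floor corners as estimated
im=np.ascontiguousarray(c["pixels"][:,:,::-1])
v=cv2.resize(im[200:370,120:400],None,fx=2.8,fy=2.8,interpolation=cv2.INTER_CUBIC)
d=np.array([.559,-.241,.093]);ex=np.array([.9974,-.0715,0]);ey=np.array([.0715,.9974,0])
for x,y in [(-.065,.122),(-.065,-.122),(.09,.122),(.09,-.02),(-.065,-.02),(.005,.05)]:
    p=c["mtx"]@(c["R"]@(d+x*ex+y*ey)+c["t"]);u=(p[:2]/p[2]-[120,200])*2.8
    cv2.circle(v,tuple(int(k) for k in u),3,(0,0,255),1)
w=cv2.imread("pics/w5.png")
cv2.imwrite("pics/s5.png",np.vstack([v,np.zeros((4,784,3),np.uint8)])) ;print(v.shape)
E
```

```text
[ 0.5679 -0.1906  0.2183] [ 0.23  0.22 -0.98]
3205 [280. 372.] [ 0.4008 -0.2542  0.076 ] tool units [-4.47  0.01  3.56]
(476, 784, 3)
```

View pics/w5.png

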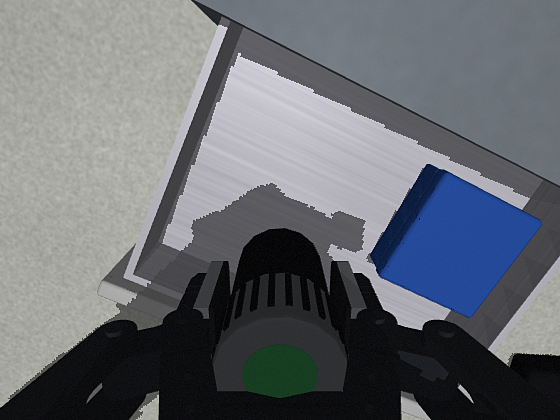

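View pics/s5.png

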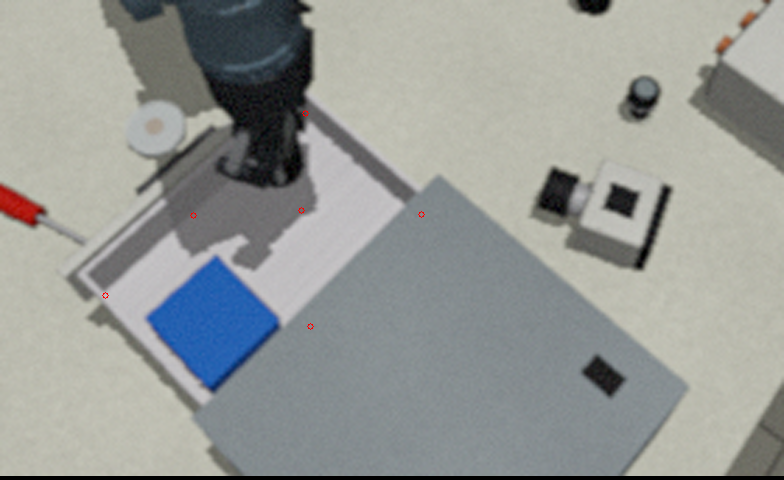

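The wrist view shows the floor's left edge from (237,55) to (163,243) and the box's left edge from (430,165) to (372,260), with the case hanging between them. The scene view shows my predicted corner marks close to the drawer's corners. I'll check these numerically.

```bash
python3 - <<'E'
from h import *
from bench import ctrl
c=ctrl.camera("wrist");d=np.array([.559,-.241,.093]);ex=np.array([.9974,-.0715,0]);ey=np.array([.0715,.9974,0])
for n,u,v,z in [("floorL far",237,55,.093),("floorL near",163,243,.093),("frontwall top in L",135,280,.157),("wallL top far",228,20,.146),("boxL far",430,165,.129),("boxL near",375,260,.129),("box R",541,222,.129)]:
    X=ray(c,u,v,z);print(n,X.round(3),"drawer",((X-d)@ex).round(3),((X-d)@ey).round(3))
E
```

```text
floorL far [ 0.651 -0.13   0.093] drawer 0.084 0.117
floorL near [ 0.5   -0.119  0.093] drawer -0.068 0.117
frontwall top in L [ 0.504 -0.12   0.157] drawer -0.064 0.117
wallL top far [ 0.664 -0.127  0.146] drawer 0.096 0.121
boxL far [ 0.631 -0.27   0.129] drawer 0.074 -0.024
boxL near [ 0.558 -0.266  0.129] drawer 0.001 -0.025
box R [ 0.623 -0.358  0.129] drawer 0.072 -0.112
```

Call:
carry_out:
  plan: "0 0 0.5 0 0 0;0 0 0.6 0 0 0;0 0 0.6 0 0 0;0 0 0.4 0 0 0;0 0 0.25 0 0 0;0 0 0.1 0 0 0;0 0 0 0 0 0;0 0 0 0 0 0"

```text
time_s: 17.05
eef_pos: [0.5685, -0.1919, 0.1209]
eef_rot: [0.0, 0.984, 0.179, 0.001]
wrist_force: [0.3, -0.4, -1.4]
opening: 0.505
grasp_force: 62.0
```

Call:
carry_out:
  plan: "0 0 0.04 0 0 0;0 0 0 0 0 0;0 0 0 0 0 0;0 0 0 0 0 0;0 0 0 0 0 0;0 0 0 0 0 0;0 0 0 0 0 0;0 0 0 0 0 0"

```text
time_s: 17.72
eef_pos: [0.5689, -0.192, 0.1206]
eef_rot: [0.001, 0.984, 0.179, 0.001]
wrist_force: [-3.1, 3.2, 8.3]
opening: 0.505
grasp_force: 62.8
```

Call:
carry_out:
  plan: "0 0 0 0 0 0;0 0 0 0 0 0;0 0 0 0 0 0;0 0 0 0 0 0;0 0 0 0 0 0;0 0 0 0 0 0;0 0 0 0 0 0;0 0 0 0 0 0"
  claw: -0.5

```text
time_s: 18.38
eef_pos: [0.5679, -0.1918, 0.1184]
eef_rot: [-0.0, 0.984, 0.178, -0.0]
wrist_force: [0.3, -0.1, -0.8]
opening: 0.75
grasp_force: 0.0
```

Call:
carry_out:
  plan: "0 0 -0.3 0 0 0;0 0 -0.5 0 0 0;0 0 -0.7 0 0 0;0 0 -0.8 0 0 0;0 0 -0.6 0 0 0;0 0 0 0 0 0;0 0 0 0 0 0;0 0 0 0 0 0"

```text
time_s: 19.05
eef_pos: [0.5676, -0.1916, 0.2344]
eef_rot: [-0.0, 0.984, 0.178, -0.0]
wrist_force: [-0.4, 0.7, -1.0]
opening: 0.75
grasp_force: 0.0
```

```bash
python3 - <<'E'
from h import *
from bench import ctrl
o=ctrl.get_obs();print(o["eef_pos"].round(4))
c=ctrl.camera("wrist");s=ctrl.camera("scene")
for a,p in blobs(c,(50,100,50),(80,255,255),100): print(a,p.round(),ray(c,*p,.169).round(4))
cv2.imwrite("pics/w6.png",c["pixels"][:,:,::-1])
for a,p in blobs(s,(50,100,50),(80,255,255),15): print("scene",a,p.round(),ray(s,*p,.076).round(3),ray(s,*p,.169).round(3))
E
```

```text
[ 0.5676 -0.1916  0.2344]
1119 [281. 234.] [ 0.5619 -0.1953  0.169 ]
scene 40 [334. 186.] [0.62  0.223 0.076] [0.649 0.162 0.169]
scene 58 [221. 263.] [ 0.525 -0.172  0.076] [ 0.563 -0.196  0.169]
```

View pics/w6.png

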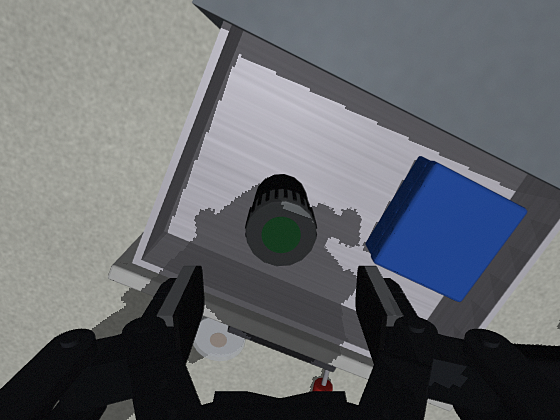

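The empty case stands upright in the drawer, with its dot at (281,234) and the fingers clear of it. Next is the loaded case.

Call:
carry_out:
  plan: "0.41 -0.77 0 0 0 0;0.41 -0.77 0 0 0 0;0.41 -0.77 0 0 0 0;0.41 -0.77 0 0 0 0;0.41 -0.77 0 0 0 0;0.41 -0.77 0 0 0 0;0.41 -0.77 0 0 0 0;0.41 -0.77 0 0 0 0"
  claw: -1

```text
time_s: 19.82
eef_pos: [0.6034, 0.0867, 0.2329]
eef_rot: [-0.0, 0.984, 0.178, -0.001]
wrist_force: [0.3, 0.1, 0.2]
opening: 1.001
grasp_force: 0.0
```

Call:
carry_out:
  plan: "0.41 -0.77 0 0 0 0;0.41 -0.77 0 0 0 0;0.41 -0.77 0 0 0 0;0.38 -0.8 0 0 0 0;0 0 0.5 0 0 0;0 0 0.5 0 0 0;0 0 0 0 0 0;0 0 0 0 0 0"

```text
time_s: 20.48
eef_pos: [0.6191, 0.2238, 0.1918]
eef_rot: [-0.0, 0.984, 0.179, -0.003]
wrist_force: [0.1, -0.2, 0.4]
opening: 1.001
grasp_force: 0.0
```

```bash
python3 near.py pics/w7.png
```

```text
[0.6204 0.2237 0.1937] [-0.2  -0.57  0.77]
724 [278. 197.] [0.6204 0.2249 0.076 ] tool units [ 0.02 -0.03  2.94]
```

Call:
carry_out:
  plan: "0 0 0.6 0 0 0;0 0 0.8 0 0 0;0 0 0.8 0 0 0;0 0 0.8 0 0 0;0 0 0.7 0 0 0;0 0 0.48 0 0 0;0 0 0 0 0 0;0 0 0 0 0 0"

```text
time_s: 21.2
eef_pos: [0.621, 0.2235, 0.0276]
eef_rot: [-0.0, 0.984, 0.178, -0.0]
wrist_force: [-0.1, -1.1, 0.7]
opening: 0.996
grasp_force: 0.0
```

Call:
carry_out:
  plan: "0 0 0 0 0 0;0 0 0 0 0 0;0 0 0 0 0 0;0 0 0 0 0 0;0 0 0 0 0 0;0 0 0 0 0 0;0 0 0 0 0 0;0 0 0 0 0 0"
  claw: 1

```text
time_s: 21.87
eef_pos: [0.6224, 0.2246, 0.0297]
eef_rot: [-0.0, 0.984, 0.179, 0.002]
wrist_force: [-1.5, 0.9, 6.3]
opening: 0.507
grasp_force: 62.1
```

Call:
carry_out:
  plan: "0 0 -0.3 0 0 0;0 0 -0.5 0 0 0;0 0 -0.6 0 0 0;0 0 -0.6 0 0 0;0 0 -0.5 0 0 0;0 0 -0.4 0 0 0;0 0 0 0 0 0;0 0 0 0 0 0"

```text
time_s: 22.53
eef_pos: [0.6212, 0.2241, 0.1443]
eef_rot: [0.0, 0.984, 0.178, 0.001]
wrist_force: [0.4, -1.0, -4.0]
opening: 0.507
grasp_force: 61.8
```

Call:
carry_out:
  plan: "-0.3 -0.4 0 0 0 0;-0.4 -0.6 0 0 0 0;-0.4 -0.6 0 0 0 0;-0.4 -0.6 0 0 0 0;-0.4 -0.6 0 0 0 0;-0.3 -0.4 0 0 0 0;-0.2 -0.2 0 0 0 0;0 0 0 0 0 0"

```text
time_s: 23.2
eef_pos: [0.48, 0.3182, 0.1415]
eef_rot: [0.0, 0.984, 0.18, -0.002]
wrist_force: [-0.8, -0.1, -5.8]
opening: 0.511
grasp_force: 62.4
```

Call:
carry_out:
  plan: "0 0 0 0 0 0;0 0 0 0 0 0;0 0 0 0 0 0;0 0 0 0 0 0;0 0 0 0 0 0;0 0 0 0 0 0;0 0 0 0 0 0;0 0 0 0 0 0"

```text
time_s: 23.87
eef_pos: [0.4834, 0.3176, 0.1433]
eef_rot: [0.0, 0.984, 0.178, 0.0]
wrist_force: [-0.2, 0.8, -2.6]
opening: 0.503
grasp_force: 62.6
```

```bash
python3 - <<'E'
from h import *
from bench import ctrl
o=ctrl.get_obs();print(o["eef_pos"].round(3),o["wrist_force"].round(1),o["grasp_force"].round(1))
a=[ctrl.camera(n) for n in("scene","side")]
for a_,p in blobs(a[0],(50,100,50),(80,255,255),15): print("scene",a_,p.round(),ray(a[0],*p,.169).round(3))
cv2.imwrite("pics/fin.png",np.hstack([cv2.resize(k["pixels"],(400,300))[:,:,::-1] for k in a]))
E
```

```text
Traceback (most recent call last):
AttributeError: 'float' object has no attribute 'round'
```

```bash
python3 - <<'E'
from h import *
from bench import ctrl
a=[ctrl.camera(n) for n in("scene","side")]
for a_,p in blobs(a[0],(50,100,50),(80,255,255),15): print("scene",a_,p.round(),ray(a[0],*p,.169).round(3))
cv2.imwrite("pics/fin.png",np.hstack([cv2.resize(k["pixels"],(400,300))[:,:,::-1] for k in a]))
E
```

```text
scene 66 [221. 263.] [ 0.562 -0.197  0.169]
```

View pics/fin.png

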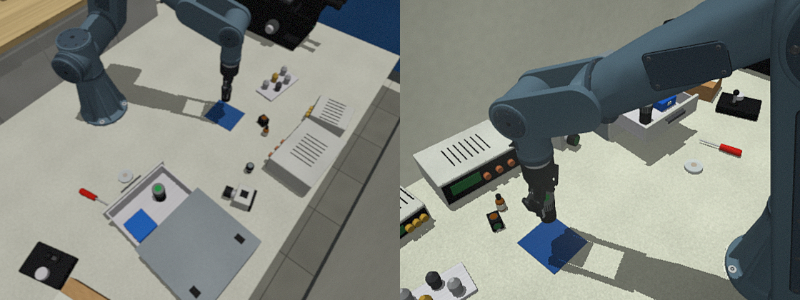

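The empty case is upright in the drawer at about (158,190) in the left picture. The loaded case is held upright over the mat at about (548,205) in the right one, and the other things are undisturbed.

```bash
python3 -c "
from bench import ctrl
print(ctrl.hand_in())"
```

```text
the job is handed in; nothing more can be done
None
```

The job is handed in (no verdict was returned): the lighter case stands upright and released in the top drawer, and the heavier one (about 3.6 N against 0.8 N) is held upright and still about 15 cm above the mat.

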